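# Change the utensils over to the new rack in mirrored order

### The arm

A 7-joint arm with a two-finger parallel gripper is mounted at the origin on the work surface. World frame = base frame: x ahead of the robot, y to its left, z up, the work surface at z = 0. Lengths are in m, angles in rad, forces in N, time in s.
With the tool pointing down it reaches from about 0.4 to 0.9 m from the base axis. Payload 5.5 kg.
Tool frame: the origin (TCP) lies at the very end of the fingers, on their centre line; the grasp point (between the pads) lies 19 mm behind it; z points along the fingers, x is the direction in which the jaws open and shut, and the axes are right-handed (so a half turn about z gives the same grasp; the last joint's range is limited). The gripper opens to 85 mm and grips with 20 to 120 N. Pads are 22 mm wide; open, the fingers measure 114 mm over their backs; the gripper's body (76 mm by 85 mm) begins 54 mm behind the grasp point. The pads swing forward as they close: fully open they stand 13 mm farther back than shut.
Start: joints at [1.392, 0.501, -0.427, 1.55, 0.221, 1.138, -0.21], TCP at [0.278, -0.588, 0.231] pointing down, gripper open.
Joint ranges: [-2.88, 2.88], [-0.31, 2.03], [-1.54, 1.56], [0.2, 2.42], [-1.41, 4.55], [0.19, 2.02], [-2.57, 2.57]. Speed limits (rad/s): [2.57, 2.57, 3.14, 3.14, 3.14, 3.14, 3.14].

### API

Orientations are given as a rotation vector (axis times angle).
In Python, from rig import * gives the robot as it stands.
- The arm moves only by the tool servo_tool, never from a script. Its argument "steps" is one flat list of numbers, 7 for each row, row after row: the gripper's target within -1 to 1 (fully open at 1, half-way at 0, shut at -1), then the shift along the tool's x, y, z in units of 40 mm (1.0 is 40 mm), then the turn, a rotation vector about the tool's x, y, z in units of 8 degrees (1.0 is 8 degrees). In form: [claw, dx, dy, dz, rx, ry, rz, claw, dx, dy, dz, rx, ry, rz, ...]. A call has 1 to 10 rows; each row is the pose to reach, as a shift and turn from the pose measured when the call began, along the tool's axes at that moment; what a row does not reach only later rows make up. A row lasts 1/10 s, in which the tool goes at most 50 mm and 8.59 degrees, less where a joint would pass 70% of its speed; a pose out of reach is approached as far as the arm can. A call with a gripper value outside its range is refused whole. The fingers move at their own pace and stop on an object; the grip force is fixed at half the most. Time passes only in rows, so rows that repeat a pose let the fingers close. It gives the time, the measured TCP pose, the force and the opening at its end, in the units of the state.
- state(): the state, without advancing time (a new reading comes with each control period).
- grab_frame(name): name is "scene" or "top"; returns a dict with "frame" (480x640x3 uint8, red, green, blue), "depth" (480x640 float32, m along the optical axis (not along the pixel's ray), 0 where there is no reading), "K" (3x3 intrinsics, pixels), "eye" and "rotation" of the camera in the world. Camera axes: x right, y up, looking along -z (the intrinsics and any distortion apply to the point x, -y, -z); pixel columns grow to the right and rows downward; lengths in m; the calibration is good to about 2 mm. A picture is of the moment at which its call begins.
- close_job(): hands the job in, once; it reports no verdict.
Trained networks look in a picture, given as the dict that the camera call returned (one of the last four; its "shot" number tells which), for a name from the list of things; names that differ only in an ending like _2 or _b are one class to them, and where a whole thing is asked for, a point or a joint stands for the part that bears it (a point fixed in the world has none). Each returns a list of dicts, best first, with "p" (0 to 1); they miss things now and then, are a little off and sometimes report something else, mostly with a low value. They report only what shows in the picture. A call takes as long as a camera call. They do not tell look-alikes from the thing itself.
- search_frame(name, picture): "location" ([column, row] in pixels, amid what is visible of it).
- landmark_of(name, picture): "location" ([column, row] in pixels: a listed point, or the origin of a listed thing).
The state is a dict: "t": time; "qpos": joint angles; "qd": joint speeds; "joint_efforts": joint torques, N m; "tool_pos": TCP position; "tool_rot": TCP orientation; "wrist_force": force on the tool from outside, world axes, zero at the start; "torque": the same for the moment, N m; "grip_width": opening from 0.0 (shut) to 1.0 (fully open).
Only numpy, scipy, OpenCV 4.12 (cv2) and the standard library are available. Lean on these libraries where they do the work, as an engineer would, in place of code of your own. Each camera call takes 0.05 s, during which the arm holds its last target.

### The job

The rusty bracket is being retired: move its four utensils to the white rack in reverse order, for the other side of the tap. Seen from the robot, the one that starts leftmost on the bracket goes into the rack's rightmost bay, the next into the next bay, and so on, one to a bay. Lay each straight across both bars in the middle of its bay, either end forward, and let go; the rests stay.

Things in the scene. Friction and masses are not known exactly. Their poses are not given: they have to be found in the camera images.
- teaspoon_center (a point): Steel teaspoon, 30 g; handle 10 mm wide, 5 thick, 77 mm back from the point; bowl 33 mm wide, 44 to 78 mm ahead. Point: handle's centre line, half-way up, midway between the bars (within 10 mm); grip here. x runs to the head, y across, z up. Mass centre about 9 mm ahead. Starts level in its rest on the bracket, head away from robot, underside 54 mm above the counter, open below.
- blue_fork_center (a point): Blue plastic fork, 15 g; handle 12 mm wide, 6 thick, 78 mm back from the point; head 26 mm wide, 41 to 86 mm ahead. Point: handle's centre line, half-way up, midway between the bars (within 10 mm); grip here. x runs to the head, y across, z up. Mass centre about 9 mm ahead. Starts level in its rest on the bracket, head away from robot, underside 54 mm above the counter, open below.
- red_fork_center (a point): Red plastic fork, 15 g; handle 12 mm wide, 6 thick, 78 mm back from the point; head 26 mm wide, 41 to 86 mm ahead. Point: handle's centre line, half-way up, midway between the bars (within 10 mm); grip here. x runs to the head, y across, z up. Mass centre about 9 mm ahead. Starts level in its rest on the bracket, head away from robot, underside 54 mm above the counter, open below.
- scraper_center (a point): Green scraper (stiff), 45 g; handle 14 mm wide, 9 thick, 78 mm back from the point; blade 42 mm wide, 41 to 85 mm ahead. Point: handle's centre line, half-way up, midway between the bars (within 10 mm); grip here. x runs to the head, y across, z up. Mass centre about 9 mm ahead. Starts level in its rest on the bracket, head away from robot, underside 54 mm above the counter, open below.
- rest_teaspoon: Black plastic rest, fixed on the bracket's bars; the teaspoon always starts in it, so it marks that one's first place. Two U saddles at own x -34 and +34 mm, open between: floor 4 mm thick, cheeks 8 mm high, 22 mm apart. Origin: midway between saddles, on the bars' tops, 50 mm above the counter; y left along the row.
- rest_blue_fork: Yellow plastic rest, fixed on the bracket's bars; the blue fork always starts in it, so it marks that one's first place. Two U saddles at own x -34 and +34 mm, open between: floor 4 mm thick, cheeks 8 mm high, 22 mm apart. Origin: midway between saddles, on the bars' tops, 50 mm above the counter; y left along the row.
- rest_red_fork: White plastic rest, fixed on the bracket's bars; the red fork always starts in it, so it marks that one's first place. Two U saddles at own x -34 and +34 mm, open between: floor 4 mm thick, cheeks 8 mm high, 22 mm apart. Origin: midway between saddles, on the bars' tops, 50 mm above the counter; y left along the row.
- rest_scraper: Purple plastic rest, fixed on the bracket's bars; the green scraper always starts in it, so it marks that one's first place. Two U saddles at own x -34 and +34 mm, open between: floor 4 mm thick, cheeks 8 mm high, 22 mm apart. Origin: midway between saddles, on the bars' tops, 50 mm above the counter; y left along the row.
- bracket: Rusty steel bracket, fixed, 100 by 298 mm, left or right of the white rack. Two 8 mm bars along y at x -34 and +34 mm, tops 50 mm above the counter, open between. Carries the rests in a row at y +102, +34, -34, -102 mm, in changing order. Origin: centre, on the counter; x away from the robot, y to its left (turned up to 0.25 rad).
- rack: White plastic rack, fixed, empty, 100 by 298 mm. Two 8 mm bars along y at x -34 and +34 mm, tops 50 mm above the counter, open between. Pegs 6 mm thick, 14 high on both bars at y -136, -68, 0, 68, 136 mm make four bays, middles at y +102 (leftmost), +34, -34, -102 mm. Origin: centre, on the counter; x away from the robot, y to its left (turned up to 0.25 rad).
Mind the look-alikes: they are no part of the job. Of the things shaped like the part that bears blue_fork_center, the blue one is meant.

How it is judged:
At the end, for the whole second after the job is handed in: Each utensil lies released and still on both bars, in the bay mirroring its first place on the bracket: listed point within 15 mm of the bay's middle along the row, 30 mm of the rack's centre line, 6 mm of its resting height; within 0.3 rad of square, either way round (((y of rest_teaspoon in the frame of bracket between 0.09 and 0.114 m and y of teaspoon_center in the frame of rack between -0.117 and -0.087 m) or (y of rest_teaspoon in the frame of bracket between 0.022 and 0.046 m and y of teaspoon_center in the frame of rack between -0.049 and -0.019 m) or (y of rest_teaspoon in the frame of bracket between -0.046 and -0.022 m and y of teaspoon_center in the frame of rack between 0.019 and 0.049 m) or (y of rest_teaspoon in the frame of bracket between -0.114 and -0.09 m and y of teaspoon_center in the frame of rack between 0.087 and 0.117 m)) and x of teaspoon_center in the frame of rack between -0.03 and 0.03 m and z of teaspoon_center in the frame of rack between 0.0465 and 0.0585 m and angle between the x axis of each of teaspoon_center, blue_fork_center, red_fork_center, scraper_center and the x axis of rack, either way round below 0.3 rad and linear speed of each of teaspoon, blue_fork, red_fork, scraper below 0.02 m/s and angular speed of each of teaspoon, blue_fork, red_fork, scraper below 0.2 rad/s and contact force between the fingers and teaspoon below 0.05 N and ((y of rest_blue_fork in the frame of bracket between 0.09 and 0.114 m and y of blue_fork_center in the frame of rack between -0.117 and -0.087 m) or (y of rest_blue_fork in the frame of bracket between 0.022 and 0.046 m and y of blue_fork_center in the frame of rack between -0.049 and -0.019 m) or (y of rest_blue_fork in the frame of bracket between -0.046 and -0.022 m and y of blue_fork_center in the frame of rack between 0.019 and 0.049 m) or (y of rest_blue_fork in the frame of bracket between -0.114 and -0.09 m and y of blue_fork_center in the frame of rack between 0.087 and 0.117 m)) and x of blue_fork_center in the frame of rack between -0.03 and 0.03 m and z of blue_fork_center in the frame of rack between 0.047 and 0.059 m and contact force between the fingers and blue_fork below 0.05 N and ((y of rest_red_fork in the frame of bracket between 0.09 and 0.114 m and y of red_fork_center in the frame of rack between -0.117 and -0.087 m) or (y of rest_red_fork in the frame of bracket between 0.022 and 0.046 m and y of red_fork_center in the frame of rack between -0.049 and -0.019 m) or (y of rest_red_fork in the frame of bracket between -0.046 and -0.022 m and y of red_fork_center in the frame of rack between 0.019 and 0.049 m) or (y of rest_red_fork in the frame of bracket between -0.114 and -0.09 m and y of red_fork_center in the frame of rack between 0.087 and 0.117 m)) and x of red_fork_center in the frame of rack between -0.03 and 0.03 m and z of red_fork_center in the frame of rack between 0.047 and 0.059 m and contact force between the fingers and red_fork below 0.05 N and ((y of rest_scraper in the frame of bracket between 0.09 and 0.114 m and y of scraper_center in the frame of rack between -0.117 and -0.087 m) or (y of rest_scraper in the frame of bracket between 0.022 and 0.046 m and y of scraper_center in the frame of rack between -0.049 and -0.019 m) or (y of rest_scraper in the frame of bracket between -0.046 and -0.022 m and y of scraper_center in the frame of rack between 0.019 and 0.049 m) or (y of rest_scraper in the frame of bracket between -0.114 and -0.09 m and y of scraper_center in the frame of rack between 0.087 and 0.117 m)) and x of scraper_center in the frame of rack between -0.03 and 0.03 m and z of scraper_center in the frame of rack between 0.0485 and 0.0605 m and contact force between the fingers and scraper below 0.05 N); the robot touches nothing.
It also fails if it takes over 88 s, if anything falls off the work surface, if the arm or the gripper's body presses on something with over 40 N, if the wrist force passes 120 N, or if a joint passes its speed limit or range.

## Working session

There is one attempt and no reset: what is moved stays moved. The work goes in short steps, Python scripts to look and compute and a tool call to move; the robot and the scene stay as the last step left them, time stands still between calls to the robot, and variables do not carry over. Pictures are saved under pics/ and viewed, and the job is handed in when it is done.

Besides the shell and the picture viewer there is one more tool, called after "Emit:" as name(argument=value, ...) on one line, values as JSON. servo_tool: Moves the arm, as the interface text tells. Its arguments: {"type":"object","properties":{"steps":{"type":"array","items":{"type":"number"}}},"required":["steps"]}

```bash
mkdir -p pics; ls
python3 - <<'E'
from rig import *
import cv2,pickle
print(state())
for n in ("scene","top"):
    f=grab_frame(n)
    cv2.imwrite(f"pics/{n}0.png",f["frame"][:,:,::-1])
    pickle.dump(f,open(f"{n}0.pkl","wb"))
    print(n,f["K"],f["eye"],f["rotation"],[k for k in f])
    for t in ["teaspoon_center","blue_fork_center","red_fork_center","scraper_center","rest_teaspoon","rest_blue_fork","rest_red_fork","rest_scraper","bracket","rack"]:
        print(t,[(round(d["p"],2),[round(float(v),1) for v in d["location"]]) for d in landmark_of(t,f)])
E
```

```text
pics
{'t': 0.0, 'qpos': array([ 1.39222716,  0.50185065, -0.42680473,  1.55142683,  0.2208067 ,
        1.13834666, -0.21027547]), 'qd': array([-1.35224332e-03, -2.40637254e-04,  5.19010248e-04,  1.09551088e-03,
       -2.74260064e-05,  1.90837230e-04,  2.79934172e-03]), 'joint_efforts': array([ 5.32586073e-04, -5.69511366e+01, -5.81604034e+00, -2.80937684e+01,
        1.05671788e-02,  1.19929633e-02,  9.37426648e-06]), 'tool_pos': array([ 0.27756469, -0.58698539,  0.23026846]), 'tool_rot': array([-2.65331221e+00,  1.68005730e+00,  2.56296816e-03]), 'wrist_force': array([ 0.02337137, -0.78140779, -0.32566609]), 'torque': array([-0.03277694,  0.01217602, -0.03893448]), 'grip_width': 0.9981833761351274}
scene [[540.55887376   0.         316.19117471]
 [  0.         540.55887376 242.8423219 ]
 [  0.           0.           1.        ]] [1.29705878 0.01546082 0.71326008] [0.68722776 0.76578222 1.57256398] ['frame', 'depth', 'K', 'eye', 'rotation', 'shot']
teaspoon_center [(0.96, [288.0, 264.4])]
blue_fork_center [(0.98, [188.4, 247.7]), (0.88, [243.5, 249.2]), (0.67, [102.1, 285.8]), (0.5
[... 474 characters left out ...]
.           1.        ]] [ 0.29611911 -0.09186741  1.14815014] [ 0.1145601  -0.09472031 -1.56642117] ['frame', 'depth', 'K', 'eye', 'rotation', 'shot']
teaspoon_center [(0.52, [339.0, 204.3]), (0.37, [378.3, 215.9])]
blue_fork_center [(0.98, [423.0, 214.6]), (0.97, [455.5, 285.5]), (0.74, [363.7, 209.6]), (0.72, [379.4, 244.9]), (0.71, [477.5, 184.1])]
red_fork_center [(0.55, [393.3, 218.1])]
scraper_center [(0.85, [364.8, 205.3])]
rest_teaspoon [(0.38, [342.2, 207.1])]
rest_blue_fork [(0.41, [421.2, 221.8])]
rest_red_fork [(0.62, [394.7, 215.3]), (0.32, [338.2, 205.2])]
rest_scraper [(0.58, [365.9, 209.0])]
bracket [(0.6, [377.3, 214.7]), (0.5, [340.2, 204.9])]
rack [(0.62, [194.6, 218.8])]
```

View pics/scene0.png

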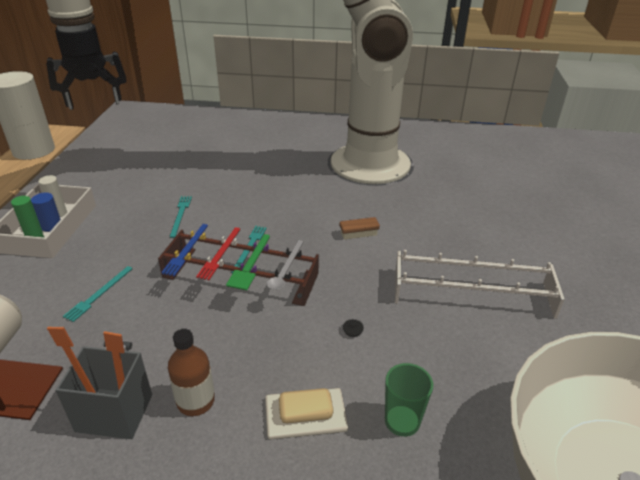

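View pics/top0.png

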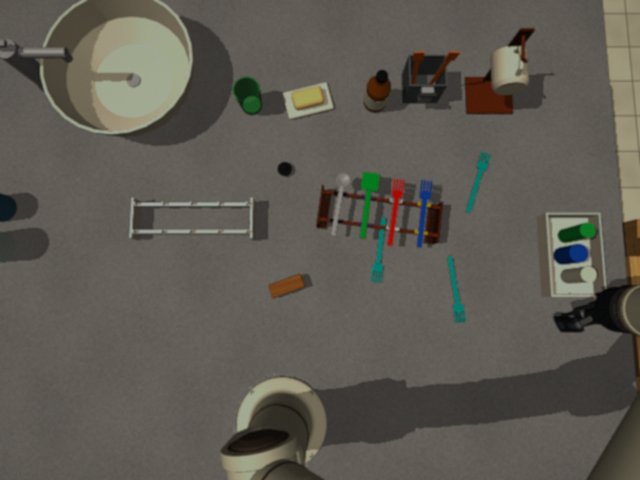

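The scene view (from the front) and the top view agree. The bracket is on the robot's right (top about 380,215), and from the left it carries teaspoon (339,204), scraper (365,205), red fork (395,215) and blue fork (423,214). The empty rack is at about (192,218). The cyan forks are look-alikes, and one of them lies under the bracket. Next I measure in both views.

```bash
cat > h.py <<'E'
import numpy as np,cv2,pickle
from scipy.spatial.transform import Rotation as R
def ray(f,u,v):
    K=f["K"];u=np.asarray(u,float);v=np.asarray(v,float)
    c=np.stack([(u-K[0,2])/K[0,0],-(v-K[1,2])/K[1,1],-np.ones_like(u)],-1)
    return R.from_rotvec(f["rotation"]).apply(c.reshape(-1,3)).reshape(c.shape)
def cloud(f):
    v,u=np.mgrid[:480,:640]
    return f["eye"]+ray(f,u,v)*f["depth"][...,None]
def onz(f,u,v,z):
    r=ray(f,u,v); return f["eye"]+r*((z-f["eye"][2])/r[...,2])[...,None]
def tri(f1,p1,f2,p2):
    a=ray(f1,*p1);b=ray(f2,*p2)
    A=np.stack([a,-b],1);s,*_=np.linalg.lstsq(A,f2["eye"]-f1["eye"],rcond=None)
    q1=f1["eye"]+a*s[0];q2=f2["eye"]+b*s[1]
    return (q1+q2)/2,np.linalg.norm(q1-q2)
E
python3 - <<'E'
from h import *
T=pickle.load(open("top0.pkl","rb"));S=pickle.load(open("scene0.pkl","rb"))
pr=dict(spoon=((339,204.3),(288,264.4)),blue=((423,214.6),(188.4,247.7)),red=((393.3,218.1),(221.1,253.7)),scr=((364.8,205.3),(252.2,260.2)),rack=((194.6,218.8),(470.2,291.9)))
for k,(a,b) in pr.items():
    p,e=tri(T,a,S,b);print(k,p.round(4),round(e,4))
for n,f in (("T",T),("S",S)):
    P=cloud(f);hsv=cv2.cvtColor(f["frame"],cv2.COLOR_RGB2HSV)
    H,Sa,V=[hsv[...,i].astype(int) for i in range(3)]
    reg=(P[...,0]>.3)&(P[...,0]<.62)&(P[...,1]>-.42)&(P[...,1]<.0)&(P[...,2]>.03)&(P[...,2]<.09)
    for c,m in dict(blue=(abs(H-112)<10)&(Sa>130),red=((H<5)|(H>174))&(Sa>160)&(V>140),green=(abs(H-62)<12)&(Sa>150)).items():
        q=P[m&reg]
        if len(q)<10: print(n,c,len(q));continue
        mu=q[:,:2].mean(0);u,s,vt=np.linalg.svd(q[:,:2]-mu,full_matrices=False);d=vt[0]*np.sign(vt[0,0]);t=(q[:,:2]-mu)@d
        print(n,c,len(q),mu.round(4),"ang",round(np.arctan2(d[1],d[0]),3),"ends",(mu+d*t.min()).round(4),(mu+d*t.max()).round(4),"z",np.percentile(q[:,2],[10,50,90]).round(4))
T4=cv2.resize(T["frame"][150:300,100:470][:,:,::-1],None,fx=2.1,fy=2.1,interpolation=cv2.INTER_CUBIC);cv2.imwrite("pics/topcrop.png",T4)
S4=cv2.resize(S["frame"][190:320,150:570][:,:,::-1],None,fx=1.9,fy=1.9,interpolation=cv2.INTER_CUBIC);cv2.imwrite("pics/scrop.png",S4)
E
```

```text
spoon [ 0.5183 -0.1347  0.0528] 0.0031
blue [ 0.4934 -0.3381  0.0512] 0.0015
red [ 0.4876 -0.2714  0.0386] 0.0045
scr [ 0.5163 -0.2008  0.0535] 0.0045
rack [0.4909 0.223  0.0036] 0.008
T blue 358 [ 0.5029 -0.3374] ang -0.142 ends [ 0.4161 -0.325 ] [ 0.5746 -0.3477] z [0.0568 0.0596 0.062 ]
T red 300 [ 0.501  -0.2685] ang -0.154 ends [ 0.4182 -0.2557] [ 0.5755 -0.28  ] z [0.0568 0.0597 0.0619]
T green 526 [ 0.5372 -0.2052] ang -0.149 ends [ 0.4369 -0.1901] [ 0.5953 -0.2139] z [0.058  0.0613 0.0647]
S blue 390 [ 0.5216 -0.3393] ang -0.148 ends [ 0.4223 -0.3245] [ 0.5808 -0.3482] z [0.0555 0.0575 0.0594]
S red 311 [ 0.5149 -0.2696] ang -0.155 ends [ 0.4235 -0.2553] [ 0.5806 -0.2799] z [0.0562 0.0582 0.0596]
S green 0
```

View pics/topcrop.png

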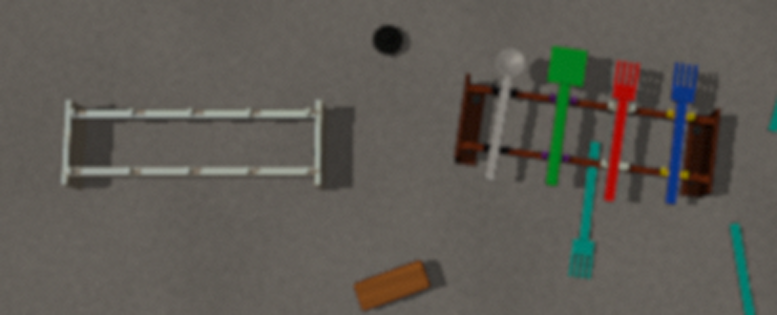

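View pics/scrop.png

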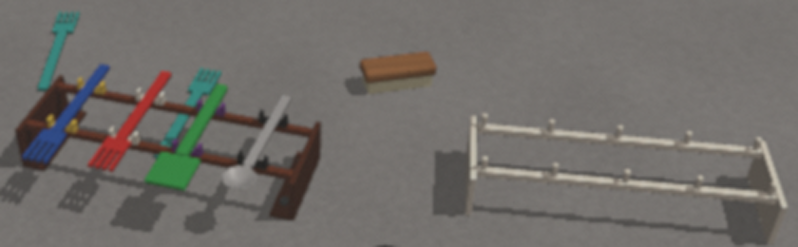

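Run:
```python
from h import *
T=pickle.load(open("top0.pkl","rb"));S=pickle.load(open("scene0.pkl","rb"))
a=cv2.resize(S["frame"][240:320,385:565][:,:,::-1],None,fx=4.4,fy=4.4,interpolation=cv2.INTER_CUBIC);cv2.imwrite("pics/rackS.png",a)
a=cv2.resize(T["frame"][185:250,120:270][:,:,::-1],None,fx=5.3,fy=5.3,interpolation=cv2.INTER_CUBIC);cv2.imwrite("pics/rackT.png",a)
a=cv2.resize(T["frame"][160:260,310:450][:,:,::-1],None,fx=5.6,fy=5.6,interpolation=cv2.INTER_CUBIC);cv2.imwrite("pics/brT.png",a)
for n,f in (("T",T),("S",S)):
    P=cloud(f)
    reg=(P[...,0]>.3)&(P[...,0]<.7)&(P[...,1]>.03)&(P[...,1]<.42)&(P[...,2]>.035)&(P[...,2]<.09)
    q=P[reg];print(n,len(q),np.percentile(q,[0,10,50,90,100],axis=0).round(4))
    r=cv2.minAreaRect(q[:,:2].astype(np.float32));print(r)
    # bars: split
    mu=q[:,:2].mean(0)
    for s in (q[:,0]<mu[0],q[:,0]>=mu[0]):
        w=q[s];w=w[abs(w[:,1]-mu[1])<.13];k=np.polyfit(w[:,1],w[:,0],1);print(" bar slope",k[0].round(4),"x@mid",np.polyval(k,.225).round(4),w[:,2].mean().round(4))
print(tri(T,(333.3,234.8),S,(301,241)),tri(T,(344.8,173.8),S,(272,289)))
```

```text
T 1278 [[0.4354 0.0744 0.0351]
 [0.4487 0.0806 0.0453]
 [0.4904 0.2548 0.05  ]
 [0.5249 0.3678 0.0594]
 [0.6994 0.4197 0.0898]]
((0.567817211151123, 0.24692194163799286), (0.2639647126197815, 0.34460484981536865), 0.21678385138511658)
 bar slope 0.0493 x@mid 0.4534 0.0499
 bar slope 0.2229 x@mid 0.5269 0.0521
S 3056 [[0.4399 0.0741 0.0351]
 [0.4552 0.1036 0.0431]
 [0.5239 0.2937 0.0491]
 [0.6968 0.4002 0.0787]
 [0.7    0.42   0.09  ]]
((0.5705242156982422, 0.24688956141471863), (0.2602238357067108, 0.3450961709022522), 0.24861934781074524)
 bar slope 0.0065 x@mid 0.492 0.0478
 bar slope -0.0666 x@mid 0.7061 0.0738
(array([ 0.4435995 , -0.12089914,  0.05395692]), np.float64(0.002732451664235705)) (array([ 0.59352054, -0.14992615,  0.05559787]), np.float64(0.001438535101008247))
```

View pics/rackS.png

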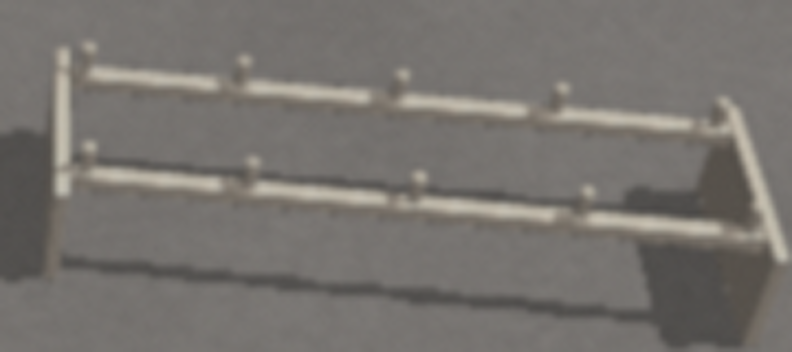

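View pics/rackT.png

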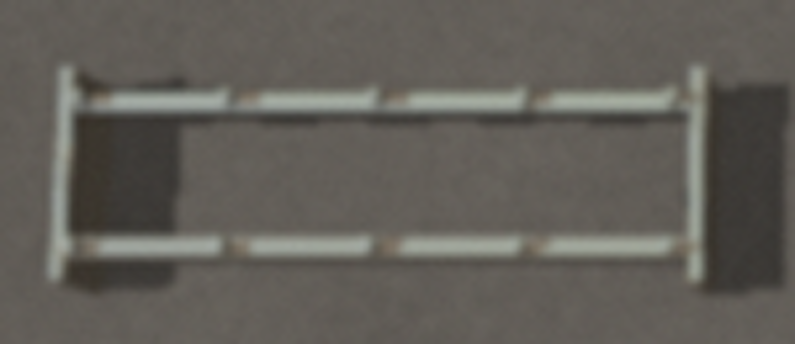

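View pics/brT.png

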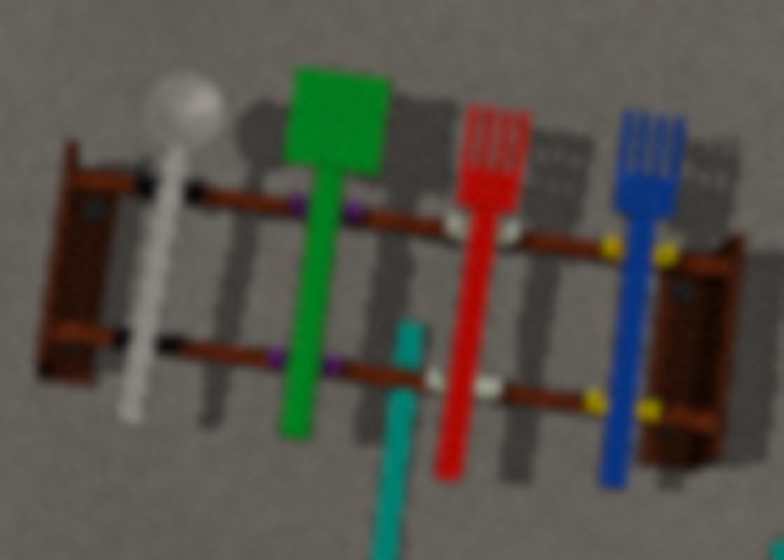

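Run:
```python
from h import *
from scipy.optimize import least_squares
T=pickle.load(open("top0.pkl","rb"));S=pickle.load(open("scene0.pkl","rb"))
sf=np.array([(88,45),(243,60),(401,72),(561,87),(720,100)])/4.4+(385,240)
sn=np.array([(88,146),(253,160),(419,175),(586,188),(752,205)])/4.4+(385,240)
tf=np.array([(88,248),(236,246),(386,246),(534,246),(683,246)])/5.3+(120,185)
tn=np.array([(98,97),(245,97),(396,98),(540,98),(688,98)])/5.3+(120,185)
ys=np.array([-136,-68,0,68,136])/1e3
def fit(f,sets,zs):
    pts=np.concatenate([onz(f,p[:,0],p[:,1],zs)[:,:2] for p,_,_ in sets]);loc=np.concatenate([np.stack([np.full(len(y),x),y],1) for p,x,y in sets])
    def res(v):
        c,s=np.cos(v[2]),np.sin(v[2]);return (loc@np.array([[c,s],[-s,c]])+v[:2]-pts).ravel()
    r=least_squares(res,[.49,.2,0]);return r.x.round(4),(r.fun.reshape(-1,2)*1e3).round(1).tolist()
# scene: image left = smaller y
for z in (.06,.064):print("S",z,fit(S,[(sf,-.034,ys),(sn,.034,ys)],z))
for z in (.055,.064):print("T",z,fit(T,[(tf,-.034,ys[::-1]),(tn,.034,ys[::-1])],z))
# end plates T corners at z=.05..
for u,v in [(66,68),(57,280),(698,68),(695,280)]: print(onz(T,u/5.3+120,v/5.3+185,.055).round(4))
# peg triangulation for height
for a,b in zip(tf[::-1],sf): print(tri(T,a,S,b)[0].round(4))
# bracket rests T (crop 5.6, off 310,160)
o=np.array((310,160))
bn=np.array([(170,188),(326,210),(482,230),(640,251)])/5.6+o
bf=np.array([(148,341),(305,363),(463,384),(621,405)])/5.6+o
yb=np.array([102,34,-34,-102])/1e3
print("B",fit(T,[(bn,.034,yb),(bf,-.034,yb)],.056))
# utensils: handle near-end & head mid axis in T
ut=dict(spoon=((131,420,),(187,76),-77,78),scr=((296,437),(343,72),-78,85),red=((449,478),(498,108),-78,86),blue=((613,486),(654,112),-78,86))
for k,(a,b,la,lb) in ut.items():
    A=onz(T,a[0]/5.6+310,a[1]/5.6+160,.058);B=onz(T,b[0]/5.6+310,b[1]/5.6+160,.058)
    d=(B-A)[:2];L=np.linalg.norm(d);c=A[:2]+d*(-la)/(lb-la)
    print(k,c.round(4),"ang",np.arctan2(d[1],d[0]).round(3),"L",L.round(4))
```

```text
S 0.06 (array([0.4858, 0.2235, 0.0036]), [[0.7, 0.0], [-0.6, 0.1], [0.5, -0.3], [-0.4, -0.6], [0.1, 0.1], [-0.6, 0.3], [-0.1, -0.3], [-0.2, -0.4], [1.0, -0.3], [-0.3, 1.5]])
S 0.064 (array([0.4908, 0.2222, 0.0036]), [[0.5, -0.8], [-0.8, -0.3], [0.3, -0.3], [-0.6, -0.2], [-0.2, 1.0], [-0.4, -0.6], [0.1, -0.7], [-0.0, -0.4], [1.2, 0.1], [-0.1, 2.3]])
T 0.055 (array([ 0.4858,  0.2157, -0.001 ]), [[1.4, -0.2], [0.4, -0.6], [0.2, -0.1], [0.1, -0.7], [-0.0, -0.9], [-0.6, 0.6], [-0.6, 0.3], [-0.2, 1.8], [-0.3, -0.1], [-0.4, -0.2]])
T 0.064 (array([ 0.4842,  0.2132, -0.001 ]), [[1.1, 1.0], [0.1, -0.0], [-0.0, -0.1], [-0.2, -1.2], [-0.3, -2.0], [-0.3, 1.7], [-0.3, 0.9], [0.0, 1.8], [-0.0, -0.6], [-0.1, -1.3]])
[0.534  0.3666 0.055 ]
[0.4358 0.3653 0.055 ]
[0.534  0.0756 0.055 ]
[0.4361 0.0749 0.055 ]
[0.4511 0.0838 0.0589]
[0.4513 0.1517 0.0581]
[0.4513 0.2194 0.0589]
[0.4514 0.2879 0.0583]
[0.4506 0.3553 0.0581]
B (array([ 0.4968, -0.2356, -0.1372]), [[0.1, 0.4], [0.6, 0.3], [0.1, -0.0], [-0.0, 0.3], [-0.1, -0.1], [0.1, -0.2], [-0.2, -0.2], [-0.5, -0.4]])
spoon [ 0.5177 -0.1346] ang -0.163 L 0.1528
scr [ 0.512  -0.2032] ang -0.138 L 0.1613
red [ 0.4947 -0.2689] ang -0.149 L 0.163
blue [ 0.4921 -0.3373] ang -0.135 L 0.1642
```

```bash
cat >> h.py <<'E'
def go(s,p,adeg):
    """tool-frame shift (40mm units) and turn (8deg units) from state s to TCP p, tool down, tool x at world angle adeg"""
    R0=R.from_rotvec(s["tool_rot"]);a=np.radians(adeg)
    x=np.array([np.cos(a),np.sin(a),0]);z=np.array([0,0,-1.]);Rt=R.from_matrix(np.stack([x,np.cross(z,x),z],1))
    d=R0.inv().apply(np.array(p)-s["tool_pos"])/.04;r=np.degrees((R0.inv()*Rt).as_rotvec())/8
    xx=R0.apply([1,0,0]);print("t",round(s["t"],2),"tool",s["tool_pos"].round(4),"xang",np.degrees(np.arctan2(xx[1],xx[0])).round(1),"w",round(s["grip_width"],3),"F",s["wrist_force"].round(1),"q",s["qpos"].round(2))
    print("->",p,d.round(2),r.round(2),"rows",np.linalg.norm(d)*40/50,np.linalg.norm(r)*8/8.59)
E
python3 - <<'E'
from rig import *; from h import *
s=state()
go(s,(.518,-.1347,.16),-97.9)
go(s,(.518,-.1347,.16),82.1)
E
```

```text
t 1.1 tool [ 0.2779 -0.5876  0.2313] xang -64.7 w 0.999 F [-0.4  0.6 -0.9] q [ 1.39  0.5  -0.43  1.55  0.22  1.14 -0.21]
-> (0.518, -0.1347, 0.16) [ -7.67 -10.27   1.78] [0.   0.   4.15] rows 10.35003213594241 3.866856388469778
t 1.1 tool [ 0.2779 -0.5876  0.2313] xang -64.7 w 0.999 F [-0.4  0.6 -0.9] q [ 1.39  0.5  -0.43  1.55  0.22  1.14 -0.21]
-> (0.518, -0.1347, 0.16) [ -7.67 -10.27   1.78] [ -0.     0.   -18.35] rows 10.35003213594241 17.087741982011913
```

Emit:
servo_tool(steps=[-0.1,-7.67,-10.27,1.78,0,0,4.15,-0.1,-7.67,-10.27,1.78,0,0,4.15,-0.1,-7.67,-10.27,1.78,0,0,4.15,-0.1,-7.67,-10.27,1.78,0,0,4.15,-0.1,-7.67,-10.27,1.78,0,0,4.15,-0.1,-7.67,-10.27,1.78,0,0,4.15,-0.1,-7.67,-10.27,1.78,0,0,4.15,-0.1,-7.67,-10.27,1.78,0,0,4.15,-0.1,-7.67,-10.27,1.78,0,0,4.15,-0.1,-7.67,-10.27,1.78,0,0,4.15])

```text
t: 2.1
tool_pos: [0.5108, -0.1484, 0.1627]
tool_rot: [-2.063, 2.369, -0.002]
wrist_force: [0.1, -0.3, -1.0]
grip_width: 0.448
```

Run:
```python
from rig import *; from h import *
go(state(),(.518,-.1347,.085),-97.9)
go(state(),(.518,-.1347,.0375),-97.9)
```

```text
t 2.1 tool [ 0.5108 -0.1484  0.1627] xang -97.9 w 0.448 F [ 0.1 -0.3 -1. ] q [ 0.64  0.38 -0.49  1.91  0.23  0.9  -1.68]
-> (0.518, -0.1347, 0.085) [-0.36 -0.13  1.94] [-0.01 -0.   -0.  ] rows 1.5842089252640272 0.007247686006365192
t 2.1 tool [ 0.5108 -0.1484  0.1627] xang -97.9 w 0.448 F [ 0.1 -0.3 -1. ] q [ 0.64  0.38 -0.49  1.91  0.23  0.9  -1.68]
-> (0.518, -0.1347, 0.0375) [-0.36 -0.13  3.13] [-0.01 -0.   -0.  ] rows 2.52278275801285 0.007247686006365192
```

Emit:
servo_tool(steps=[-0.1,-0.36,-0.13,1.94,0,0,0,-0.1,-0.36,-0.13,1.94,0,0,0,-0.1,-0.36,-0.13,1.94,0,0,0])

```text
t: 2.4
tool_pos: [0.5152, -0.1325, 0.0816]
tool_rot: [2.064, -2.364, -0.009]
wrist_force: [-0.9, -0.2, -0.4]
grip_width: 0.448
```

Run:
```python
from rig import *; from h import *
S=grab_frame("scene");T=grab_frame("top")
a=cv2.resize(S["frame"][180:310,200:370][:,:,::-1],None,fx=4,fy=4,interpolation=cv2.INTER_CUBIC);cv2.imwrite("pics/s1.png",a)
a=cv2.resize(T["frame"][140:260,290:450][:,:,::-1],None,fx=4,fy=4,interpolation=cv2.INTER_CUBIC);cv2.imwrite("pics/t1.png",a)
go(state(),(.518,-.1347,.0375),-97.9)
```

```text
t 2.5 tool [ 0.5179 -0.135   0.0853] xang -97.9 w 0.451 F [ 0.2 -0.2  0.5] q [ 0.57  0.5  -0.45  1.95  0.31  0.76 -1.77]
-> (0.518, -0.1347, 0.0375) [-0.01 -0.    1.19] [-0. -0.  0.] rows 0.9555593032227381 0.002133803966309234
```

View pics/s1.png

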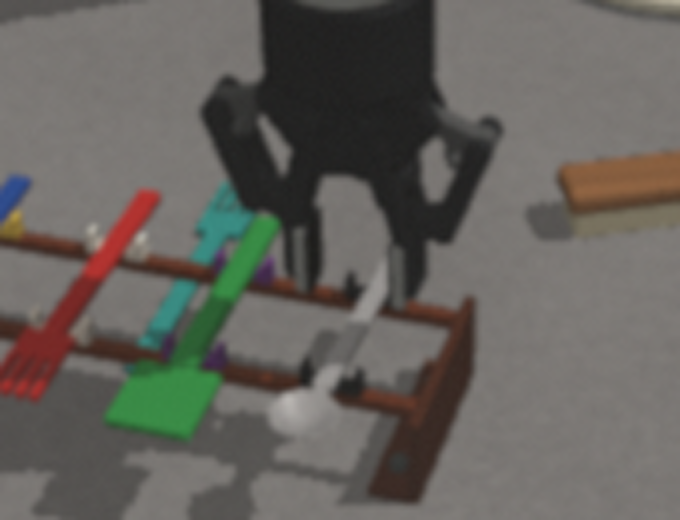

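View pics/t1.png

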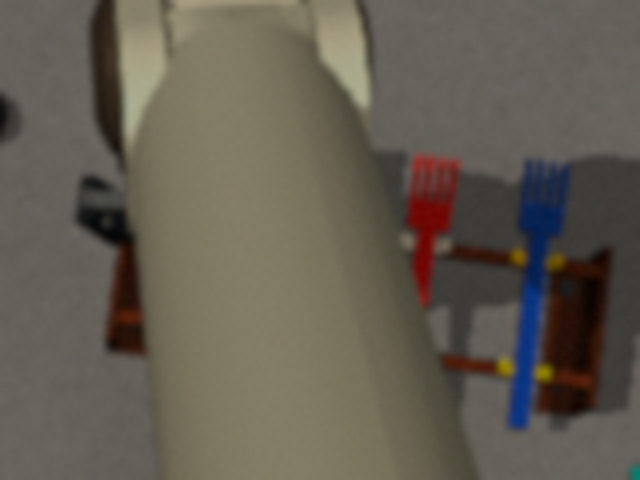

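```bash
cat >> h.py <<'E'
def proj(f,p):
    c=R.from_rotvec(f["rotation"]).inv().apply(np.array(p)-f["eye"]);K=f["K"]
    return np.array([K[0,2]+K[0,0]*c[0]/-c[2],K[1,2]+K[1,1]*-c[1]/-c[2]])
E
python3 - <<'E'
from h import *
S=pickle.load(open("scene0.pkl","rb"))
for p in [(.518,-.135,.0853),(.518,-.135,.0595),(.518,-.115,.0853),(.518,-.155,.0853)]: print(p,((proj(S,p)-(200,180))*4).round())
E
```

```text
(0.518, -0.135, 0.0853) [347. 284.]
(0.518, -0.135, 0.0595) [348. 326.]
(0.518, -0.115, 0.0853) [389. 287.]
(0.518, -0.155, 0.0853) [305. 280.]
```

The scene view shows the finger tips straddling the spoon handle, with the middle of the gap near crop x 353. I'll descend, close and lift.

Emit:
servo_tool(steps=[-0.1,0,0,0.7,0,0,0,-0.1,0,0,1.19,0,0,0,-0.1,0,0,1.19,0,0,0,-1,0,0,1.19,0,0,0,-1,0,0,1.19,0,0,0,-1,0,0,1.19,0,0,0,-1,0,0,1.19,0,0,0,-1,0,0,1.19,0,0,0])

```text
t: 3.3
tool_pos: [0.5195, -0.1358, 0.0398]
tool_rot: [-2.062, 2.369, -0.006]
wrist_force: [-0.9, -0.8, 7.8]
grip_width: 0.093
```

Run:
```python
from rig import *; from h import *
go(state(),(.52,-.135,.15),-97.9)
```

```text
t 3.3 tool [ 0.5195 -0.1358  0.0398] xang -97.9 w 0.093 F [-0.9 -0.8  7.8] q [ 0.54  0.58 -0.41  1.97  0.36  0.67 -1.81]
-> (0.52, -0.135, 0.15) [-0.02 -0.02 -2.76] [-0.02 -0.01 -0.  ] rows 2.2043539197378146 0.024822412405642452
```

Emit:
servo_tool(steps=[-1,0,0,-0.5,0,0,0,-1,0,0,-1.2,0,0,0,-1,0,0,-2.3,0,0,0,-1,0,0,-2.7,0,0,0,-1,0,0,-2.7,0,0,0])

```text
t: 3.8
tool_pos: [0.5219, -0.1363, 0.152]
tool_rot: [-2.059, 2.366, -0.016]
wrist_force: [-0.1, -0.2, -0.5]
grip_width: 0.094
```

Run:
```python
from rig import *; from h import *
S=grab_frame("scene")
a=cv2.resize(S["frame"][120:310,180:410][:,:,::-1],None,fx=3,fy=3,interpolation=cv2.INTER_CUBIC);cv2.imwrite("pics/s2.png",a)
go(state(),(.486,.118,.13),-90)
```

```text
t 3.85 tool [ 0.5205 -0.1361  0.15  ] xang -97.9 w 0.097 F [ 0.6 -0.2 -0.7] q [ 0.61  0.41 -0.49  1.91  0.25  0.87 -1.72]
-> (0.486, 0.118, 0.13) [-6.17  1.73  0.47] [-0.05 -0.02 -0.99] rows 5.144798007543296 0.9246968724316426
```

View pics/s2.png

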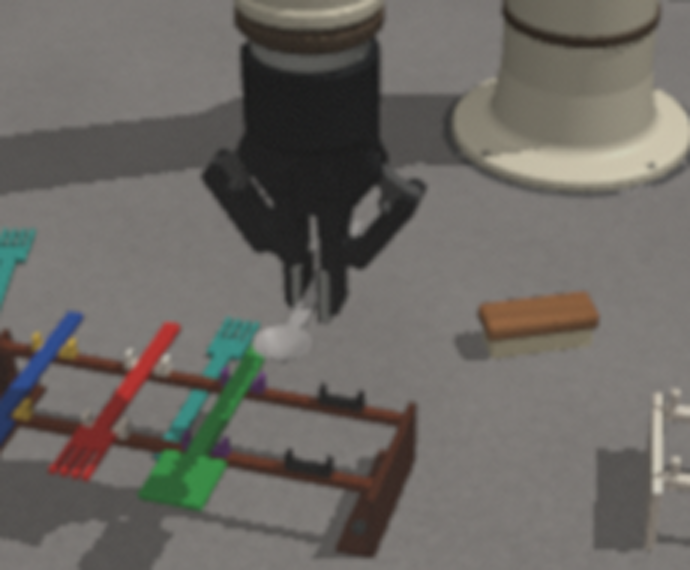

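Run:
```python
from h import *
S=pickle.load(open("scene0.pkl","rb"))
d=np.array([np.cos(-.138),np.sin(-.138),0])
for z in (.169,.175):
  g=np.array([.5205,-.136,z])
  for t in (-.077,0,.044,.078): print(z,t,((proj(S,g+d*t)-(180,120))*3).round())
```

```text
0.169 -0.077 [352. 217.]
0.169 0 [314. 284.]
0.169 0.044 [291. 326.]
0.169 0.078 [271. 361.]
0.175 -0.077 [352. 209.]
0.175 0 [314. 276.]
0.175 0.044 [290. 318.]
0.175 0.078 [270. 352.]
```

The spoon is held level. Its head at crop (283,342) matches the projection for a level spoon. Now I carry it to the rack's rightmost bay.

Emit:
servo_tool(steps=[-1,-6.17,1.73,0.47,0,0,-0.99,-1,-6.17,1.73,0.47,0,0,-0.99,-1,-6.17,1.73,0.47,0,0,-0.99,-1,-6.17,1.73,0.47,0,0,-0.99,-1,-6.17,1.73,0.47,0,0,-0.99,-1,-6.17,1.73,0.47,0,0,-0.99,-1,-6.17,1.73,0.47,0,0,-0.99,-1,-6.17,1.73,0.47,0,0,-0.99])

```text
t: 4.65
tool_pos: [0.4857, 0.1164, 0.1293]
tool_rot: [-2.22, 2.222, -0.012]
wrist_force: [0.4, -0.1, -0.4]
grip_width: 0.099
```

Run:
```python
from rig import *; from h import *
S=grab_frame("scene")
a=cv2.resize(S["frame"][120:320,330:580][:,:,::-1],None,fx=3,fy=3,interpolation=cv2.INTER_CUBIC);cv2.imwrite("pics/s3.png",a)
go(state(),(.486,.118,.037),-90)
```

```text
t 4.7 tool [0.4861 0.1157 0.1294] xang -90.1 w 0.096 F [0.2 0.5 0.5] q [ 0.21  0.4  -0.59  2.01  0.31  0.82 -2.14]
-> (0.486, 0.118, 0.037) [-0.07  0.02  2.31] [-0.04 -0.03 -0.02] rows 1.849104940723238 0.055684670967915614
```

View pics/s3.png

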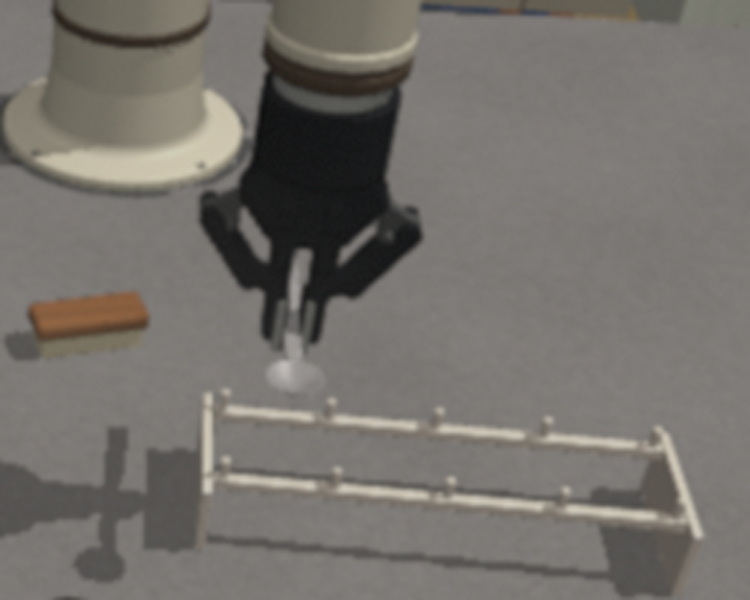

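Emit:
servo_tool(steps=[-1,-0.07,0.02,1,0,0,0,-1,-0.07,0.02,1.8,0,0,0,-1,-0.07,0.02,2.2,0,0,0,-1,-0.07,0.02,2.32,0,0,0,-1,-0.07,0.02,2.32,0,0,0])

```text
t: 5.2
tool_pos: [0.4855, 0.1157, 0.0364]
tool_rot: [2.214, -2.227, 0.012]
wrist_force: [-1.2, -0.1, -0.1]
grip_width: 0.099
```

Emit:
servo_tool(steps=[-0.1,0,0,0,0,0,0,-0.1,0,0,0,0,0,0,-0.1,0,0,0,0,0,0,-0.1,0,0,-0.5,0,0,0,-0.1,0,0,-1.5,0,0,0,-0.1,0,0,-2.5,0,0,0])

```text
t: 5.8
tool_pos: [0.4843, 0.1162, 0.1371]
tool_rot: [2.213, -2.226, 0.01]
wrist_force: [1.2, -0.6, -1.0]
grip_width: 0.452
```

Run:
```python
from rig import *; from h import *
S=grab_frame("scene")
a=cv2.resize(S["frame"][120:320,330:580][:,:,::-1],None,fx=3,fy=3,interpolation=cv2.INTER_CUBIC);cv2.imwrite("pics/s4.png",a)
go(state(),(.513,-.203,.13),-97.9)
```

```text
t 5.85 tool [0.4885 0.1178 0.1435] xang -90.3 w 0.453 F [1.2 0.  2.8] q [ 0.22  0.38 -0.61  2.    0.3   0.84 -2.14]
-> (0.513, -0.203, 0.13) [ 8.02 -0.65  0.39] [-0.09 -0.03  0.95] rows 6.441369092831577 0.8920063216722698
```

View pics/s4.png

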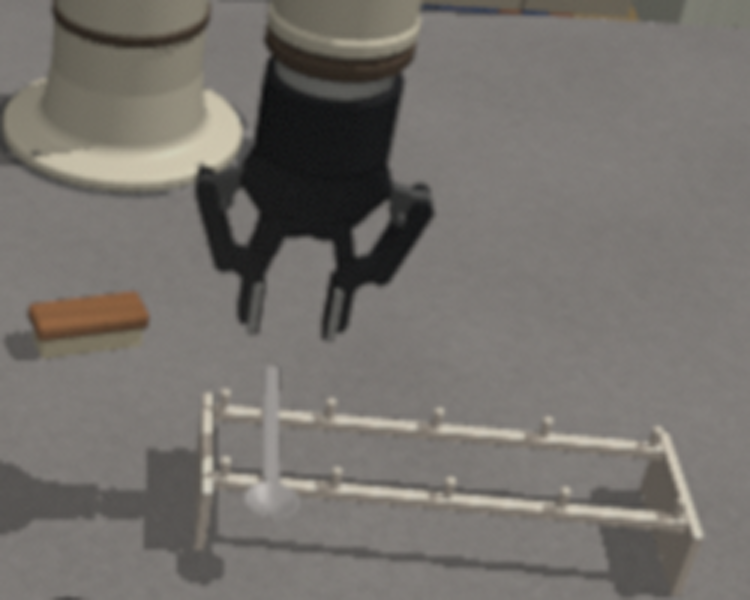

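Spoon is in the rightmost bay, about 5 mm right of the middle (crop x 269; pegs at 226 and 334). I'll shift later placements about 4 mm left. Scraper next.

Emit:
servo_tool(steps=[-0.1,8.02,-0.7,0.39,0,0,0.95,-0.1,8.02,-0.7,0.39,0,0,0.95,-0.1,8.02,-0.7,0.39,0,0,0.95,-0.1,8.02,-0.7,0.39,0,0,0.95,-0.1,8.02,-0.7,0.39,0,0,0.95,-0.1,8.02,-0.7,0.39,0,0,0.95,-0.1,8.02,-0.7,0.39,0,0,0.95,-0.1,8.02,-0.7,0.39,0,0,0.95,-0.1,8.02,-0.7,0.39,0,0,0.95])

```text
t: 6.75
tool_pos: [0.5149, -0.2032, 0.1299]
tool_rot: [-2.058, 2.365, -0.018]
wrist_force: [-0.2, 0.6, 0.3]
grip_width: 0.453
```

Run:
```python
from rig import *; from h import *
go(state(),(.515,-.2025,.0395),-97.9)
```

```text
t 6.75 tool [ 0.5149 -0.2032  0.1299] xang -97.9 w 0.453 F [-0.2  0.6  0.3] q [ 0.7   0.46 -0.47  1.89  0.27  0.84 -1.61]
-> (0.515, -0.2025, 0.0395) [-0.02  0.03  2.26] [-0.09 -0.02 -0.01] rows 1.807561202811301 0.08894498743162853
```

Emit:
servo_tool(steps=[-0.1,0,0,1.0,0,0,0,-0.1,-0.02,0.03,1.8,-0.09,0,0,-0.1,-0.02,0.03,2.26,-0.09,0,0,-0.1,-0.02,0.03,2.26,-0.09,0,0,-1,-0.02,0.03,2.26,-0.09,0,0,-1,-0.02,0.03,2.26,-0.09,0,0,-1,-0.02,0.03,2.26,-0.09,0,0,-1,-0.02,0.03,2.26,-0.09,0,0,-1,-0.02,0.03,2.26,-0.09,0,0])

```text
t: 7.65
tool_pos: [0.5161, -0.2027, 0.0409]
tool_rot: [2.062, -2.369, 0.007]
wrist_force: [-0.7, 1.5, 7.6]
grip_width: 0.147
```

Emit:
servo_tool(steps=[-1,0,0,-0.5,0,0,0,-1,0,0,-1.2,0,0,0,-1,0,0,-2.3,0,0,0,-1,0,0,-2.7,0,0,0,-1,0,0,-2.7,0,0,0])

```text
t: 8.15
tool_pos: [0.518, -0.2034, 0.1523]
tool_rot: [-2.061, 2.369, -0.016]
wrist_force: [0.8, 0.2, 0.0]
grip_width: 0.148
```

Run:
```python
from rig import *; from h import *
S=grab_frame("scene")
a=cv2.resize(S["frame"][120:310,180:410][:,:,::-1],None,fx=3,fy=3,interpolation=cv2.INTER_CUBIC);cv2.imwrite("pics/s5.png",a)
go(state(),(.487,.190,.13),-90)
```

```text
t 8.2 tool [ 0.5166 -0.2031  0.1504] xang -98.0 w 0.15 F [-0.8  0.3 -1. ] q [ 0.71  0.43 -0.48  1.87  0.26  0.89 -1.61]
-> (0.487, 0.19, 0.13) [-9.63  2.1   0.45] [-0.04 -0.04 -1.  ] rows 7.894122913591349 0.9298414040432298
```

View pics/s5.png

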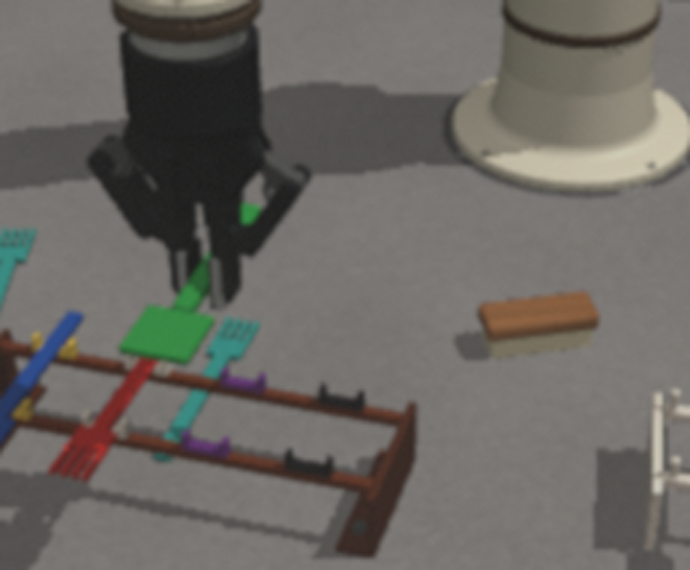

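The scraper is held level, with the blade at crop (168,333). I'll carry it to the second bay from the right.

Emit:
servo_tool(steps=[-1,-9.63,2.1,0.45,-0.04,-0.04,-1,-1,-9.63,2.1,0.45,-0.04,-0.04,-1,-1,-9.63,2.1,0.45,-0.04,-0.04,-1,-1,-9.63,2.1,0.45,-0.04,-0.04,-1,-1,-9.63,2.1,0.45,-0.04,-0.04,-1,-1,-9.63,2.1,0.45,-0.04,-0.04,-1,-1,-9.63,2.1,0.45,-0.04,-0.04,-1,-1,-9.63,2.1,0.45,-0.04,-0.04,-1,-1,-9.63,2.1,0.45,-0.04,-0.04,-1,-1,-9.63,2.1,0.45,-0.04,-0.04,-1])

```text
t: 9.2
tool_pos: [0.4854, 0.1909, 0.1285]
tool_rot: [2.224, -2.215, -0.003]
wrist_force: [-0.4, -1.2, -0.9]
grip_width: 0.149
```

Run:
```python
from rig import *; from h import *
go(state(),(.487,.190,.038),-90)
```

```text
t 9.2 tool [0.4854 0.1909 0.1285] xang -89.8 w 0.149 F [-0.4 -1.2 -0.9] q [ 0.07  0.45 -0.61  1.95  0.34  0.85 -2.29]
-> (0.487, 0.19, 0.038) [ 0.02 -0.05  2.26] [ 0.02 -0.    0.03] rows 1.8112920987487175 0.033313066602155314
```

Emit:
servo_tool(steps=[-1,0,0,1,0,0,0,-1,0.02,-0.05,1.8,0,0,0,-1,0.02,-0.05,2.2,0,0,0,-1,0.02,-0.05,2.27,0,0,0,-1,0.02,-0.05,2.27,0,0,0,-1,0.02,-0.05,2.27,0,0,0])

```text
t: 9.8
tool_pos: [0.4875, 0.1891, 0.0377]
tool_rot: [2.222, -2.217, -0.003]
wrist_force: [0.6, 0.6, -0.4]
grip_width: 0.152
```

Emit:
servo_tool(steps=[-0.1,0,0,0,0,0,0,-0.1,0,0,0,0,0,0,-0.1,0,0,0,0,0,0,-0.1,0,0,-0.5,0,0,0,-0.1,0,0,-1.5,0,0,0,-0.1,0,0,-2.5,0,0,0])

```text
t: 10.4
tool_pos: [0.4869, 0.1891, 0.1383]
tool_rot: [2.222, -2.215, -0.005]
wrist_force: [1.0, 0.0, 1.1]
grip_width: 0.455
```

Run:
```python
from rig import *; from h import *
S=grab_frame("scene")
a=cv2.resize(S["frame"][120:320,330:580][:,:,::-1],None,fx=3,fy=3,interpolation=cv2.INTER_CUBIC);cv2.imwrite("pics/s6.png",a)
go(state(),(.498,-.269,.13),-97.9)
```

```text
t 10.45 tool [0.4909 0.1913 0.145 ] xang -89.8 w 0.449 F [2.4 1.4 3.6] q [ 0.09  0.43 -0.63  1.94  0.32  0.87 -2.27]
-> (0.498, -0.269, 0.13) [11.51 -0.14  0.35] [-0.03  0.02  1.01] rows 9.211734830011135 0.9435305192993508
```

View pics/s6.png

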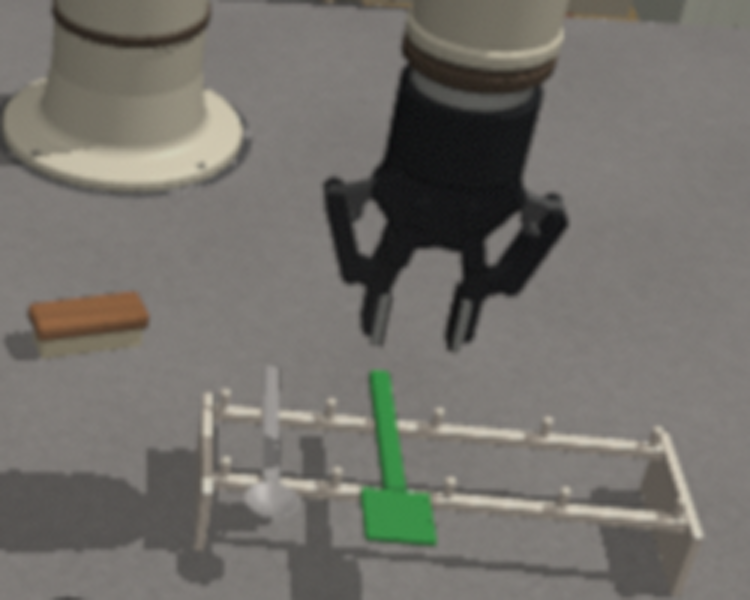

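The scraper is centred in the second bay (crop x about 386; pegs at 331 and 438). Red fork next.

Emit:
servo_tool(steps=[-0.1,11.51,-0.14,0.35,-0.03,0.02,1.01,-0.1,11.51,-0.14,0.35,-0.03,0.02,1.01,-0.1,11.51,-0.14,0.35,-0.03,0.02,1.01,-0.1,11.51,-0.14,0.35,-0.03,0.02,1.01,-0.1,11.51,-0.14,0.35,-0.03,0.02,1.01,-0.1,11.51,-0.14,0.35,-0.03,0.02,1.01,-0.1,11.51,-0.14,0.35,-0.03,0.02,1.01,-0.1,11.51,-0.14,0.35,-0.03,0.02,1.01,-0.1,11.51,-0.14,0.35,-0.03,0.02,1.01,-0.1,11.51,-0.14,0.35,-0.03,0.02,1.01])

```text
t: 11.45
tool_pos: [0.4966, -0.2776, 0.1298]
tool_rot: [2.05, -2.377, 0.006]
wrist_force: [-0.3, -0.5, -0.1]
grip_width: 0.45
```

Run:
```python
from rig import *; from h import *
go(state(),(.498,-.269,.038),-97.9)
```

```text
t 11.45 tool [ 0.4966 -0.2776  0.1298] xang -98.4 w 0.45 F [-0.3 -0.5 -0.1] q [ 0.81  0.48 -0.45  1.85  0.27  0.87 -1.49]
-> (0.498, -0.269, 0.038) [-0.23  0.    2.29] [-0.01 -0.03 -0.07] rows 1.8450281750463429 0.0699170167690445
```

Emit:
servo_tool(steps=[-0.1,-0.23,0,0.4,0,0,-0.07,-0.1,-0.23,0,1.3,0,0,-0.07,-0.1,-0.23,0,2.0,0,0,-0.07,-0.1,-0.23,0,2.29,0,0,-0.07,-0.1,-0.23,0,2.29,0,0,-0.07,-1,-0.23,0,2.29,0,0,-0.07,-1,-0.23,0,2.29,0,0,-0.07,-1,-0.23,0,2.29,0,0,-0.07,-1,-0.23,0,2.29,0,0,-0.07,-1,-0.23,0,2.29,0,0,-0.07])

```text
t: 12.45
tool_pos: [0.4994, -0.2694, 0.0398]
tool_rot: [2.063, -2.368, 0.01]
wrist_force: [-0.5, 0.4, 7.4]
grip_width: 0.123
```

Emit:
servo_tool(steps=[-1,0,0,-0.5,0,0,0,-1,0,0,-1.2,0,0,0,-1,0,0,-2.3,0,0,0,-1,0,0,-2.7,0,0,0,-1,0,0,-2.7,0,0,0])

```text
t: 12.95
tool_pos: [0.5012, -0.2699, 0.1515]
tool_rot: [-2.063, 2.369, -0.021]
wrist_force: [0.6, 0.3, -0.4]
grip_width: 0.122
```

Run:
```python
from rig import *; from h import *
S=grab_frame("scene")
a=cv2.resize(S["frame"][120:310,130:360][:,:,::-1],None,fx=3,fy=3,interpolation=cv2.INTER_CUBIC);cv2.imwrite("pics/s7.png",a)
go(state(),(.487,.258,.13),-90)
```

```text
t 13.0 tool [ 0.4999 -0.2695  0.1495] xang -97.9 w 0.121 F [ 0.2  0.8 -0.8] q [ 0.81  0.45 -0.47  1.84  0.26  0.9  -1.48]
-> (0.487, 0.258, 0.13) [-13.02   2.13   0.38] [-0.05 -0.06 -0.99] rows 10.559602741437612 0.9210991401833305
```

View pics/s7.png

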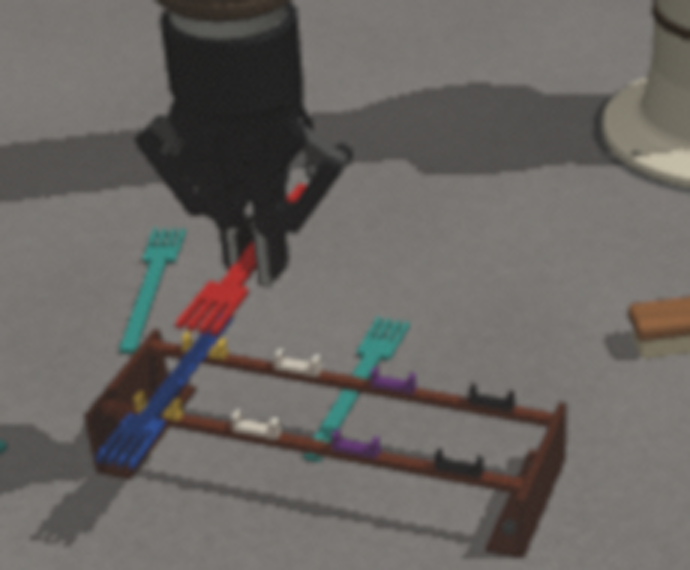

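The red fork is held level, with its head at crop (213,305). I'll carry it to the third bay from the right.

Emit:
servo_tool(steps=[-1,-13.02,2.13,0.38,-0.05,-0.06,-0.99,-1,-13.02,2.13,0.38,-0.05,-0.06,-0.99,-1,-13.02,2.13,0.38,-0.05,-0.06,-0.99,-1,-13.02,2.13,0.38,-0.05,-0.06,-0.99,-1,-13.02,2.13,0.38,-0.05,-0.06,-0.99,-1,-13.02,2.13,0.38,-0.05,-0.06,-0.99,-1,-13.02,2.13,0.38,-0.05,-0.06,-0.99,-1,-13.02,2.13,0.38,-0.05,-0.06,-0.99,-1,-13.02,2.13,0.38,-0.05,-0.06,-0.99,-1,-13.02,2.13,0.38,-0.05,-0.06,-0.99])

```text
t: 14.0
tool_pos: [0.4865, 0.232, 0.1294]
tool_rot: [2.22, -2.22, -0.002]
wrist_force: [0.3, -0.2, 0.0]
grip_width: 0.123
```

Run:
```python
from rig import *; from h import *
go(state(),(.487,.258,.13),-90)
```

```text
t 14.0 tool [0.4865 0.232  0.1294] xang -90.0 w 0.123 F [ 0.3 -0.2  0. ] q [ 0.    0.48 -0.62  1.91  0.36  0.87 -2.37]
-> (0.487, 0.258, 0.13) [-0.65 -0.01 -0.01] [ 0.02 -0.    0.  ] rows 0.5200253287229942 0.015711698747909432
```

Emit:
servo_tool(steps=[-1,-0.65,0,0,0,0,0,-1,-0.65,0,0,0,0,0,-1,-0.65,0,0,0,0,0])

```text
t: 14.3
tool_pos: [0.4852, 0.2579, 0.1279]
tool_rot: [2.22, -2.216, -0.004]
wrist_force: [0.0, -0.2, -0.0]
grip_width: 0.124
```

Run:
```python
from rig import *; from h import *
S=grab_frame("scene")
a=cv2.resize(S["frame"][120:320,330:580][:,:,::-1],None,fx=3,fy=3,interpolation=cv2.INTER_CUBIC);cv2.imwrite("pics/s8.png",a)
go(state(),(.487,.258,.0365),-90)
```

```text
t 14.35 tool [0.4858 0.2565 0.1281] xang -90.0 w 0.123 F [-0.5  0.3  0.1] q [-0.04  0.5  -0.62  1.88  0.37  0.88 -2.42]
-> (0.487, 0.258, 0.0365) [-0.04 -0.04  2.29] [ 0.03 -0.02 -0.  ] rows 1.8320830457333017 0.03402210826213883
```

View pics/s8.png

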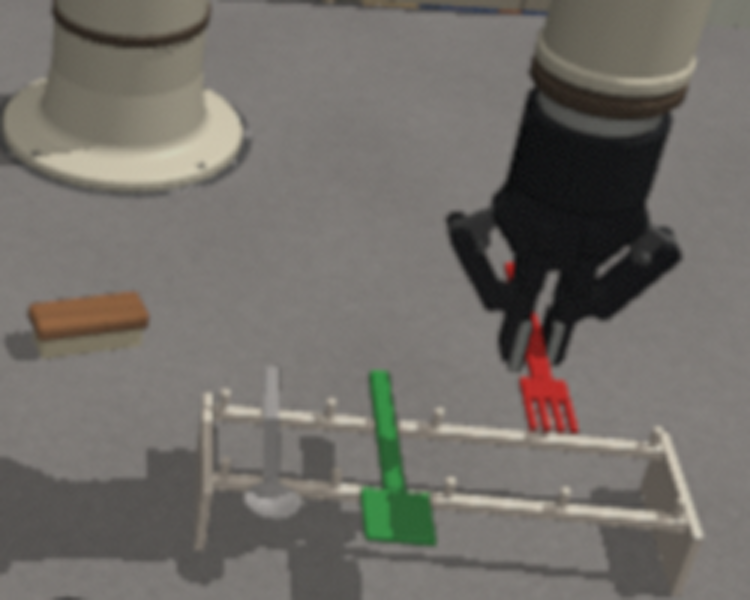

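The red fork is above bay 3, head at crop (550,400). Lowering and releasing.

Emit:
servo_tool(steps=[-1,0,0,1,0,0,0,-1,-0.02,-0.04,1.8,0,0,0,-1,-0.02,-0.04,2.2,0,0,0,-1,-0.02,-0.04,2.29,0,0,0,-1,-0.02,-0.04,2.29,0,0,0,-1,-0.02,-0.04,2.29,0,0,0])

```text
t: 14.95
tool_pos: [0.4876, 0.2561, 0.0368]
tool_rot: [2.216, -2.22, -0.002]
wrist_force: [-0.0, 0.4, 0.0]
grip_width: 0.119
```

Emit:
servo_tool(steps=[-0.1,0,0,0,0,0,0,-0.1,0,0,0,0,0,0,-0.1,0,0,0,0,0,0,-0.1,0,0,-0.5,0,0,0,-0.1,0,0,-1.5,0,0,0,-0.1,0,0,-2.5,0,0,0])

```text
t: 15.55
tool_pos: [0.4871, 0.2562, 0.1373]
tool_rot: [2.215, -2.218, -0.003]
wrist_force: [0.8, 0.2, 0.2]
grip_width: 0.45
```

Run:
```python
from rig import *; from h import *
S=grab_frame("scene")
a=cv2.resize(S["frame"][120:320,330:580][:,:,::-1],None,fx=3,fy=3,interpolation=cv2.INTER_CUBIC);cv2.imwrite("pics/s9.png",a)
go(state(),(.496,-.337,.13),-97.9)
go(state(),(.496,-.337,.13),82.1)
```

```text
t 15.6 tool [0.4909 0.2589 0.1443] xang -90.1 w 0.448 F [1.1 1.8 3.2] q [-0.04  0.48 -0.62  1.87  0.35  0.9  -2.4 ]
-> (0.496, -0.337, 0.13) [14.9  -0.14  0.34] [-0.03  0.01  0.98] rows 11.920891084891254 0.9133549408482502
t 15.6 tool [0.4909 0.2589 0.1443] xang -90.1 w 0.448 F [1.1 1.8 3.2] q [-0.04  0.48 -0.62  1.87  0.35  0.9  -2.4 ]
-> (0.496, -0.337, 0.13) [14.9  -0.14  0.34] [-1.000e-02 -4.000e-02 -2.152e+01] rows 11.920891084891254 20.041587028373865
```

View pics/s9.png

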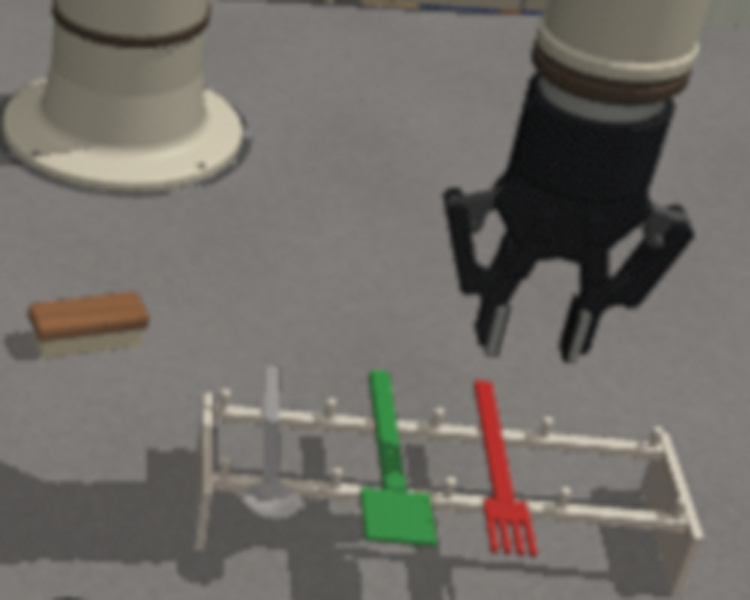

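The red fork is centred in the third bay (crop x about 492; pegs at 438 and 548). Joint 7 is near its lower limit, so I turn the tool half round on the way to the blue fork.

Emit:
servo_tool(steps=[-0.1,14.9,-0.14,0.34,0,0,-14,-0.1,14.9,-0.14,0.34,0,0,-14,-0.1,14.9,-0.14,0.34,0,0,-14,-0.1,14.9,-0.14,0.34,0,0,-14,-0.1,14.9,-0.14,0.34,0,0,-14,-0.1,14.9,-0.14,0.34,0,0,-14,-0.1,14.9,-0.14,0.34,0,0,-14,-0.1,14.9,-0.14,0.34,0,0,-14,-0.1,14.9,-0.14,0.34,0,0,-14,-0.1,14.9,-0.14,0.34,0,0,-14])

```text
t: 16.6
tool_pos: [0.4947, -0.2234, 0.1315]
tool_rot: [3.133, -0.209, 0.005]
wrist_force: [1.7, -0.1, -0.7]
grip_width: 0.451
```

Run:
```python
from rig import *; from h import *
go(state(),(.496,-.337,.13),82.1)
```

```text
t 16.6 tool [ 0.4947 -0.2234  0.1315] xang -7.6 w 0.451 F [ 1.7 -0.1 -0.7] q [ 1.04  0.55 -0.86  1.9   0.52  0.92 -0.2 ]
-> (0.496, -0.337, 0.13) [0.41 2.81 0.04] [ 3.000e-02 -1.000e-02 -1.121e+01] rows 2.2725555062806992 10.444645161891957
```

Emit:
servo_tool(steps=[-0.1,0.41,2.81,0.04,0,0,-11.21,-0.1,0.41,2.81,0.04,0,0,-11.21,-0.1,0.41,2.81,0.04,0,0,-11.21,-0.1,0.41,2.81,0.04,0,0,-11.21,-0.1,0.41,2.81,0.04,0,0,-11.21,-0.1,0.41,2.81,0.04,0,0,-11.21,-0.1,0.41,2.81,0.04,0,0,-11.21,-0.1,0.41,2.81,0.04,0,0,-11.21,-0.1,0.41,2.81,0.04,0,0,-11.21,-0.1,0.41,2.81,0.04,0,0,-11.21])

```text
t: 17.6
tool_pos: [0.4959, -0.3372, 0.13]
tool_rot: [2.434, 1.981, 0.002]
wrist_force: [0.8, 0.4, 0.6]
grip_width: 0.45
```

Emit:
servo_tool(steps=[-0.1,0,0,0,0,0,-0.4,-0.1,0,0,0,0,0,-0.4])

```text
t: 17.8
tool_pos: [0.4958, -0.3372, 0.1295]
tool_rot: [2.378, 2.049, 0.003]
wrist_force: [-0.1, -0.4, -0.0]
grip_width: 0.449
```

Run:
```python
from rig import *; from h import *
S=grab_frame("scene")
a=cv2.resize(S["frame"][120:310,130:360][:,:,::-1],None,fx=3,fy=3,interpolation=cv2.INTER_CUBIC);cv2.imwrite("pics/s10.png",a)
go(state(),(.496,-.337,.038),82.1)
```

```text
t 17.85 tool [ 0.4958 -0.3372  0.1297] xang 81.4 w 0.449 F [ 0.2  0.1 -0.4] q [ 1.33  0.81 -1.14  1.76  0.81  1.13  1.35]
-> (0.496, -0.337, 0.038) [ 0.01 -0.    2.29] [ 0.02  0.01 -0.09] rows 1.8330146710807877 0.08527124804151714
```

View pics/s10.png

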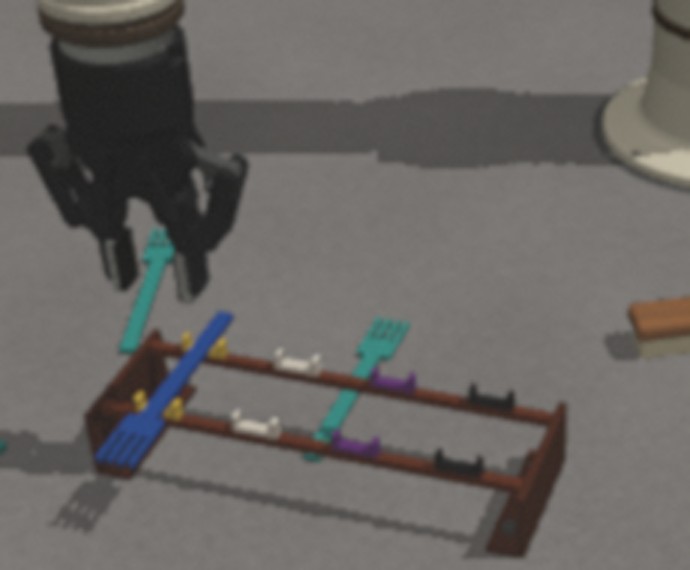

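Emit:
servo_tool(steps=[-0.1,0,0,1.0,0,0,-0.09,-0.1,0,0,1.9,0,0,-0.09,-0.1,0,0,2.29,0,0,-0.09,-0.1,0,0,2.29,0,0,-0.09,-1,0,0,2.29,0,0,-0.09,-1,0,0,2.29,0,0,-0.09,-1,0,0,2.29,0,0,-0.09,-1,0,0,2.29,0,0,-0.09,-1,0,0,2.29,0,0,-0.09])

```text
t: 18.75
tool_pos: [0.4976, -0.3377, 0.04]
tool_rot: [2.364, 2.059, 0.004]
wrist_force: [0.2, -0.5, 7.9]
grip_width: 0.121
```

Emit:
servo_tool(steps=[-1,0,0,-0.5,0,0,0,-1,0,0,-1.2,0,0,0,-1,0,0,-2.3,0,0,0,-1,0,0,-2.7,0,0,0,-1,0,0,-2.7,0,0,0])

```text
t: 19.25
tool_pos: [0.499, -0.3382, 0.1524]
tool_rot: [2.36, 2.055, 0.006]
wrist_force: [0.5, 0.4, -0.4]
grip_width: 0.121
```

Run:
```python
from rig import *; from h import *
S=grab_frame("scene")
a=cv2.resize(S["frame"][120:310,130:360][:,:,::-1],None,fx=3,fy=3,interpolation=cv2.INTER_CUBIC);cv2.imwrite("pics/s11.png",a)
go(state(),(.487,.326,.13),90)
```

```text
t 19.3 tool [ 0.4976 -0.338   0.1501] xang 82.1 w 0.119 F [-0.  -0.7  0.1] q [ 1.34  0.79 -1.16  1.74  0.79  1.16  1.37]
-> (0.487, 0.326, 0.13) [16.41 -2.55  0.41] [ 0.06  0.03 -0.99] rows 13.288493215493059 0.9229209873531793
```

View pics/s11.png

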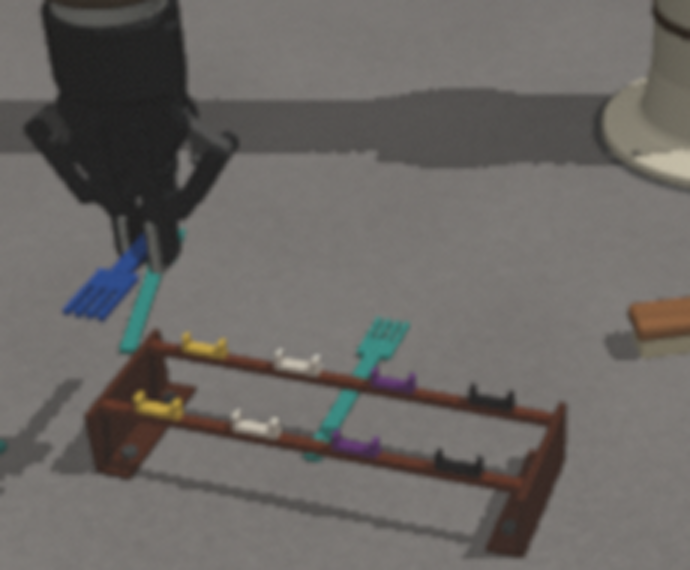

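The blue fork is held level and all four rests are empty. Now I carry it to the leftmost bay.

Emit:
servo_tool(steps=[-1,16.41,-2.55,0.41,0.06,0.03,-0.99,-1,16.41,-2.55,0.41,0.06,0.03,-0.99,-1,16.41,-2.55,0.41,0.06,0.03,-0.99,-1,16.41,-2.55,0.41,0.06,0.03,-0.99,-1,16.41,-2.55,0.41,0.06,0.03,-0.99,-1,16.41,-2.55,0.41,0.06,0.03,-0.99,-1,16.41,-2.55,0.41,0.06,0.03,-0.99,-1,16.41,-2.55,0.41,0.06,0.03,-0.99,-1,16.41,-2.55,0.41,0.06,0.03,-0.99,-1,16.41,-2.55,0.41,0.06,0.03,-0.99])

```text
t: 20.3
tool_pos: [0.4884, 0.1634, 0.1334]
tool_rot: [-2.222, -2.221, 0.004]
wrist_force: [0.8, 0.3, 0.4]
grip_width: 0.123
```

Run:
```python
from rig import *; from h import *
go(state(),(.487,.326,.13),90)
```

```text
t 20.3 tool [0.4884 0.1634 0.1334] xang 90.0 w 0.123 F [0.8 0.3 0.4] q [ 0.52  0.68 -1.18  1.96  0.74  1.04  0.56]
-> (0.487, 0.326, 0.13) [ 4.07 -0.04  0.08] [-0.01  0.01 -0.  ] rows 3.252871002963997 0.016825861816309913
```

Emit:
servo_tool(steps=[-1,4.07,-0.04,0.08,0,0,0,-1,4.07,-0.04,0.08,0,0,0,-1,4.07,-0.04,0.08,0,0,0,-1,4.07,-0.04,0.08,0,0,0,-1,4.07,-0.04,0.08,0,0,0,-1,4.07,-0.04,0.08,0,0,0])

```text
t: 20.9
tool_pos: [0.4862, 0.3251, 0.1286]
tool_rot: [2.221, 2.221, -0.008]
wrist_force: [-0.4, -0.2, -0.8]
grip_width: 0.121
```

Run:
```python
from rig import *; from h import *
S=grab_frame("scene")
a=cv2.resize(S["frame"][120:320,330:580][:,:,::-1],None,fx=3,fy=3,interpolation=cv2.INTER_CUBIC);cv2.imwrite("pics/s12.png",a)
go(state(),(.487,.326,.0365),90)
```

```text
t 20.95 tool [0.4868 0.3242 0.1288] xang 89.9 w 0.124 F [-0.4  0.1  0.5] q [ 0.14  0.76 -1.1   1.79  0.77  1.1   0.33]
-> (0.487, 0.326, 0.0365) [0.05 0.01 2.31] [-0.02  0.03 -0.01] rows 1.8463207571020857 0.03579634175465923
```

View pics/s12.png

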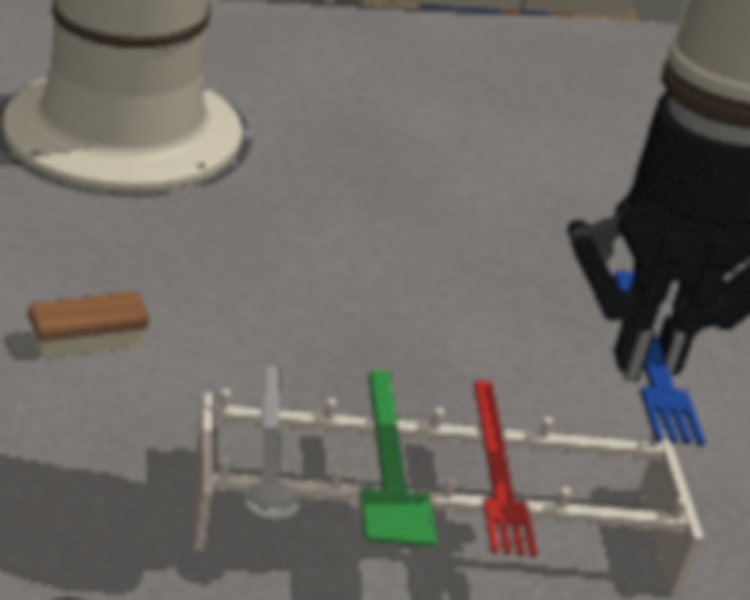

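Emit:
servo_tool(steps=[-1,0,0,1,0,0,0,-1,0.05,0.01,1.8,0,0,0,-1,0.05,0.01,2.2,0,0,0,-1,0.05,0.01,2.31,0,0,0,-1,0.05,0.01,2.31,0,0,0,-1,0.05,0.01,2.31,0,0,0])

```text
t: 21.55
tool_pos: [0.4877, 0.325, 0.0369]
tool_rot: [2.224, 2.217, -0.007]
wrist_force: [-0.8, 0.1, -0.0]
grip_width: 0.125
```

Emit:
servo_tool(steps=[-0.1,0,0,0,0,0,0,-0.1,0,0,0,0,0,0,-0.1,0,0,0,0,0,0,-0.1,0,0,-0.5,0,0,0,-0.1,0,0,-1.5,0,0,0,-0.1,0,0,-2.5,0,0,0,-0.1,0,0,-3.7,0,0,0,-0.1,0,0,-3.7,0,0,0])

```text
t: 22.35
tool_pos: [0.4902, 0.3296, 0.193]
tool_rot: [2.222, 2.217, 0.011]
wrist_force: [0.6, -0.4, 0.5]
grip_width: 0.448
```

Run:
```python
from rig import *; from h import *
S=grab_frame("scene")
pickle.dump(S,open("sF.pkl","wb"))
a=cv2.resize(S["frame"][120:320,330:580][:,:,::-1],None,fx=3,fy=3,interpolation=cv2.INTER_CUBIC);cv2.imwrite("pics/s13.png",a)
go(state(),(.46,-.03,.22),90)
```

```text
t 22.4 tool [0.4895 0.3279 0.1899] xang 89.9 w 0.447 F [ 0.5 -0.5 -0.1] q [ 0.17  0.7  -1.17  1.74  0.7   1.18  0.38]
-> (0.46, -0.03, 0.22) [-8.95 -0.71 -0.75] [ 0.03 -0.   -0.02] rows 7.206517058450368 0.03141698076920514
```

View pics/s13.png

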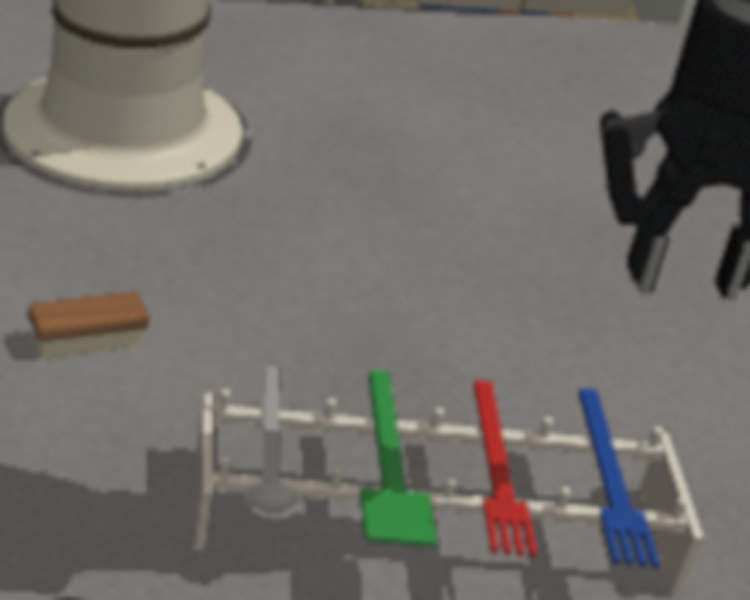

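All four are in place. I move the arm clear so the top camera can check the positions, the spoon's in particular.

Emit:
servo_tool(steps=[-0.1,-8.95,-0.71,-0.75,0,0,0,-0.1,-8.95,-0.71,-0.75,0,0,0,-0.1,-8.95,-0.71,-0.75,0,0,0,-0.1,-8.95,-0.71,-0.75,0,0,0,-0.1,-8.95,-0.71,-0.75,0,0,0,-0.1,-8.95,-0.71,-0.75,0,0,0,-0.1,-8.95,-0.71,-0.75,0,0,0,-0.1,-8.95,-0.71,-0.75,0,0,0,-0.1,-8.95,-0.71,-0.75,0,0,0])

```text
t: 23.3
tool_pos: [0.4595, -0.0325, 0.2194]
tool_rot: [2.229, 2.211, 0.003]
wrist_force: [0.7, -0.2, 0.8]
grip_width: 0.45
```

Run:
```python
from rig import *; from h import *
S=grab_frame("scene");T=grab_frame("top");pickle.dump((S,T),open("fin.pkl","wb"))
a=cv2.resize(S["frame"][235:320,385:570][:,:,::-1],None,fx=4.2,fy=4.2,interpolation=cv2.INTER_CUBIC);cv2.imwrite("pics/fS.png",a)
a=cv2.resize(T["frame"][165:255,120:270][:,:,::-1],None,fx=5.3,fy=5.3,interpolation=cv2.INTER_CUBIC);cv2.imwrite("pics/fT.png",a)
go(state(),(.46,-.03,.22),90)
for n in ("teaspoon_center","blue_fork_center","red_fork_center","scraper_center"):
    for f in (S,T): print(n,[(round(d["p"],2),np.round(d["location"],1).tolist()) for d in landmark_of(n,f)])
```

```text
t 23.4 tool [ 0.4598 -0.0288  0.2198] xang 89.9 w 0.453 F [ 0.3  0.1 -0.6] q [ 1.16  0.54 -1.45  2.01  0.59  1.14  1.02]
-> (0.46, -0.03, 0.22) [-0.03  0.01 -0.01] [ 0.03 -0.01 -0.01] rows 0.02510276915659225 0.027621161564453985
teaspoon_center [(0.93, [416.2, 268.4])]
teaspoon_center [(0.53, [234.9, 218.9])]
blue_fork_center [(0.93, [533.5, 279.2]), (0.66, [101.4, 286.9]), (0.53, [246.2, 249.4])]
blue_fork_center [(0.92, [150.0, 219.6]), (0.8, [451.9, 289.1]), (0.67, [477.7, 186.3]), (0.67, [178.0, 219.8]), (0.51, [377.2, 246.3])]
red_fork_center [(0.72, [494.7, 273.8]), (0.64, [190.8, 248.6])]
red_fork_center [(0.78, [176.2, 222.7])]
scraper_center [(0.87, [459.6, 267.5])]
scraper_center [(0.93, [200.8, 218.6])]
```

View pics/fS.png

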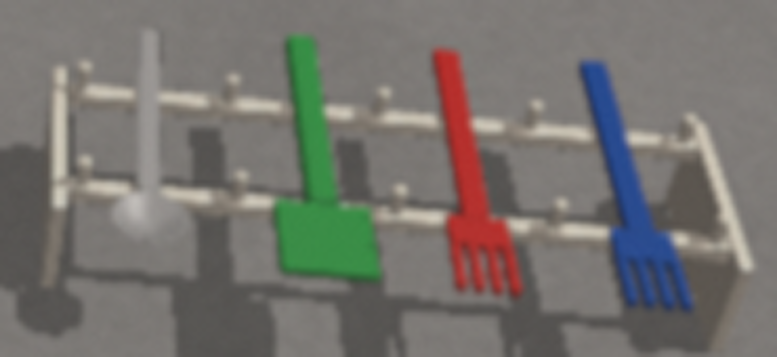

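View pics/fT.png

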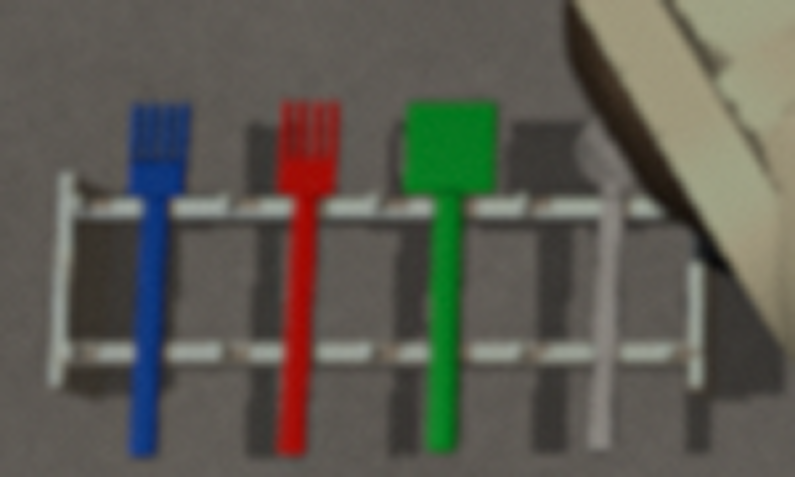

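Run:
```python
from rig import *; from h import *
S,T=pickle.load(open("fin.pkl","rb"))
rk=np.array([.487,.2215])
for k,a,b in [("spoon",(234.9,218.9),(416.2,268.4)),("scr",(200.8,218.6),(459.6,267.5)),("red",(176.2,222.7),(494.7,273.8)),("blue",(150,219.6),(533.5,279.2))]:
    p,e=tri(T,a,S,b);print(k,(p[:2]-rk).round(4),p[2].round(4),round(e,4))
print(close_job())
```

```text
spoon [-0.003  -0.1077] 0.0441 0.0067
scr [-0.0043 -0.0273] 0.0551 0.0069
red [-0.012   0.0391] 0.0405 0.0019
blue [-0.0042  0.1066] 0.0415 0.0038
the job is handed in; nothing more can be done
None
```

All four utensils are now on the white rack in reverse order, released. From the robot's right the rack holds the teaspoon, green scraper, red fork and blue fork. I handed the job in at about 23.5 s of robot time, with the arm held clear; it gave no verdict.

- **Positions along the row:** the last pictures show each utensil square across both bars in its own bay. They lie 0–4 mm from the bay middle in the scene view. In the top view they are 2–9 mm off, where I could mark the pegs less exactly. A final two-view fix put them 5–7 mm off. All are inside the 15 mm limit.
- **Along the utensils:** the points are within about 12 mm of the rack's centre line.
- **Disagreements:** the two cameras differ by about 5–8 mm along the row, so the true offsets are uncertain by that much. The two-view heights came out at 44 mm for the spoon, 55 mm for the scraper, 40 mm for the red fork and 41 mm for the blue fork. Resting heights are about 52–55 mm. The spoon and fork readings are below the allowed range. I take these as network pixel error, because all four visibly lie on both bars and were let go about 1 mm above them, but I did not measure the heights again.
- **Forces and joints:** the highest wrist force I read was about 8 N, while closing on the handles. Joint 7 came near its limit at the third bay, so I turned the tool half round for the blue fork. Joint 3 ended at -1.45, inside its limit of -1.54.

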